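# Release and slide open a strainer cover

## Task

Open the cream strainer housing with the fingertips: press the orange snap tab beside the blue cover fully down, then push the blue cover along its rails, off its seat and onto the catch ledge, until the round opening with the filter is completely uncovered. Only press and push: do not lift or tip the cover, leave it lying flat between the rails on the ledge, and leave the other things on the bench where they are.

Things in the scene. Friction and masses are not known exactly. Their poses are not given: they have to be found in the camera images.
- housing: Cream strainer housing fixed to the bench; origin: underside centre of its block (130 x 150 mm) below the opening; x = the way the cover slides open, z up. Flat deck 70 mm above the bench: seat x -65 to 65 mm, then, level, the ledge. Rails along x, x -60 to 190 mm, 7 mm above the deck, inner faces y = +-52 mm; no wall behind the seat (-x end). Feet and a pipe stub below the deck reach y -112 to 103 mm.
- opening (a point): Centre of the round opening, 80 mm across, at deck level (70 mm up), at x = 0, y = 0 of the housing; a white filter stands in it.
- ledge_end (a point): Foot of the end stop at the far end of the catch ledge: deck level, between the rails, x = 180 mm of the housing. The stop is 20 mm high and halts the cover when the cover's origin is at x = 130 mm.
- cover: Loose blue plate 100 x 100 x 16 mm, 0.25 to 0.5 kg; origin: centre of its underside; axes as the housing's. Starts over the opening (within 2 mm), 2 mm play to each rail. Rib on the rear (-x) edge: 12 mm thick, 90 mm wide, top 33 mm above the underside. Black knob at x = 8 mm, 34 mm across, top at 42 mm. Slides to +x by plain friction (under 6 N) once the tab is down; clear of the opening from x = 90 mm on.
- cover_rear (a point): Point on the cover's flat rear (-x) face, middle of its width, 17 mm above its underside: a place to push on, towards +x.
- tab (a joint): How far the orange snap tab is pressed down, m: 0 to 0.002 at the start, 0.011 fully down. It takes 3 to 4 N (friction, no spring) and stays where it is left. Its nose stands up to 9 mm above the deck just before the cover's front edge (x = 54 mm of the housing) and lets the cover pass above 0.009.
- tab_top (a point): Centre of the top of the tab's orange pad (36 mm along x by 34 mm along y), outside the rail at x = 61 mm, y = 88 mm of the housing, 82 mm above the bench when up, 71 mm when fully down; nothing stands above it.
- cartridge: Bystander: loose spare filter cartridge, white with steel ends, 66 mm across, 52 mm high, standing beside the housing; origin at its underside centre.
- flange_nut: Bystander: loose brass nut, 42 mm across, 23 mm high, beside the housing; origin at its underside centre.
- seal_ring: Bystander: loose steel ring, 120 mm across, 22 mm high, lying on the bench; origin at its underside centre.
- wrench: Bystander: loose wrench lying on the bench, about 0.2 m long; origin within it.
- oil: Bystander: loose white bottle, 60 mm across, 120 mm high; origin at its underside centre.
- film_roll: Bystander: loose blue upright roll, 110 mm across, 100 mm high; origin at its underside centre.
- parts_tray: Bystander: loose grey open tray, 150 x 110 x 40 mm; origin at its underside centre.
Not all that is in view belongs to the job. What is shaped like the cover but green is not meant.

How it is judged:
By the outcome, as a careful person would: the job done as asked, in the order asked, and still so for the second after the job is handed in, with the robot touching nothing.
It also fails if it takes over 42 s, if anything falls off the work surface, if the arm or the gripper's body presses on something with over 40 N, if the wrist force passes 120 N, or if a joint passes its speed limit or range.

## Robot

A 6-joint arm with a two-finger parallel gripper is mounted at the origin on the work surface. World frame = base frame: x ahead of the robot, y to its left, z up, the work surface at z = 0. Lengths are in m, angles in rad, forces in N, time in s.
With the tool pointing down it reaches from about 0.425 to 0.95 m from the base axis. Payload 14.7 kg.
Tool frame: the origin (TCP) lies on the mounting face of the last link; the fingertips stand 173 mm ahead of it and the grasp point (between the pads) lies 155 mm ahead of it (bot.grasp_offset is the distance from the TCP to the grasp point, in m); z points along the fingers, y is the line along which they close (so a half turn about z gives the same grasp; the last joint's range is limited). The gripper opens to 85 mm and grips with 20 to 120 N. Pads are 22 mm wide; open, the fingers measure 114 mm over their backs; the gripper's body (76 mm by 85 mm) begins 54 mm behind the grasp point. The pads swing forward as they close: fully open they stand 13 mm farther back than shut.
Start: joints at [-1.341, 0.48, 1.596, -0, 1.065, -0.047], TCP at [0.178, -0.625, 0.405] pointing down, gripper open.
Joint ranges: [-2.75, 2.75], [-0.82, 2.05], [0.23, 2.67], [-1.56, 4.7], [0.09, 2.69], [-2.92, 2.92]. Speed limits (rad/s): [1.89, 1.89, 2.39, 3.01, 3.01, 3.01].

## Interface

Orientations are given as a unit quaternion [x, y, z, w].
In Python, from station import observe, grab_frame, get_calibration, job, bot gives the robot as it stands.
- The arm moves only by the tool send_rows, never from a script. Its argument "series" is one flat list of numbers, 7 for each row, row after row: the shift along the tool's x, y, z in mm, then the turn, a rotation vector about the tool's x, y, z in degrees, then the opening, from 0 (shut) to 1 (fully open). A call has exactly 10 rows; each row shifts and turns the commanded pose from where the row before left it, along the tool's axes as they then stand; what a row does not reach is not made up. A row lasts 1/12 s, in which the tool goes at most 41.7 mm and 7.16 degrees, less where a joint would pass 70% of its speed; a pose out of reach is approached as far as the arm can. A call with a gripper value outside its range is refused whole. The fingers move at their own pace and stop on an object; "squeeze" is the grip in N (left out, the last holds). Time passes only in rows, so rows that do not move let the fingers close, or fill a call up. It gives the time, the measured TCP pose, the force, the opening and the grip force at its end, in the units of the state.
- observe(): the state, without advancing time (a new reading comes with each control period).
- grab_frame(name): name is "scene" or "side" or "wrist"; returns (picture, depth): 420x560x3 uint8, blue, green, red; 420x560 float32, m along the optical axis (not along the pixel's ray), 0 where there is no reading.
- get_calibration(name): a dict with "fx", "fy", "cx", "cy" (pixels), "origin" and "orientation" of the camera in the world. Camera axes: x right, y down, z forward; pixel columns grow to the right and rows downward; lengths in m; the calibration is good to about 2 mm. A picture is of the moment at which its call begins: read the wrist's pose just before it. get_calibration takes no time and is no camera call; for the wrist camera it gives the pose at the moment of the call.
- job.hand_in(): hands the job in; it is judged then, once.
The state is a dict: "clock": time; "joint_pos": joint angles; "joint_velocities": joint speeds; "effort": joint torques, N m; "tcp_pos": TCP position; "eef_rot": TCP orientation; "contact_force": force on the tool from outside, world axes, zero at the start; "ft_torque": the same for the moment, N m; "finger_gap": opening from 0.0 (shut) to 1.0 (fully open); "gripper_force": force on a finger pad.
Only numpy, scipy, OpenCV 4.12 (cv2) and the standard library are available. Lean on these libraries where they do the work, as an engineer would, in place of code of your own. Each camera call takes 0.05 s, during which the arm holds its last target. There are 200 camera calls.

## Working session

There is one attempt and no reset: what is moved stays moved. The work goes in short steps, Python scripts to look and compute and a tool call to move; the robot and the scene stay as the last step left them, time stands still between calls to the robot, and variables do not carry over. Pictures are saved under pics/ and viewed, at most 10 in all, crops included, and the job is handed in when it is done.

Besides the shell and the picture viewer there is one more tool, called after "Emit:" as name(argument=value, ...), one argument or row to a line, values as JSON. send_rows: Moves the arm, as the interface text tells. Its arguments: {"type":"object","properties":{"series":{"type":"array","items":{"type":"number"}},"squeeze":{"type":"number"}},"required":["series"]}

```bash
mkdir -p pics; cat > h.py <<'E'
import numpy as np,cv2
from scipy.spatial.transform import Rotation as R
from station import observe,grab_frame,get_calibration,job,bot
def pts(d,c):
    v,u=np.mgrid[:d.shape[0],:d.shape[1]]
    P=np.stack([(u-c['cx'])/c['fx']*d,(v-c['cy'])/c['fy']*d,d],-1)
    return P@R.from_quat(c['orientation']).as_matrix().T+np.array(c['origin'])
E
python3 - <<'E'
from h import *
ims=[]
for n in("scene","side"):
    im,d=grab_frame(n);c=get_calibration(n);np.savez(f"{n}.npz",im=im,d=d);cv2.imwrite(f"pics/{n}0.png",im);print(n,c)
s=observe();print(s)
E
```

```text
scene {'fx': 452.93763605852024, 'fy': 452.93763605852024, 'cx': 289.11684429413197, 'cy': 218.26159671672778, 'origin': array([ 1.17189235, -0.99506979,  0.93076567]), 'orientation': array([ 0.86576101,  0.23669184, -0.1269395 , -0.42228097])}
side {'fx': 431.83146299158426, 'fy': 431.83146299158426, 'cx': 277.6868663933247, 'cy': 211.66735802694532, 'origin': array([0.34223386, 0.74046582, 0.88196295]), 'orientation': array([-0.12791679,  0.91458982, -0.37905065,  0.05902001])}
{'clock': 0.1, 'joint_pos': array([-1.34058292e+00,  4.80791182e-01,  1.59680993e+00, -6.61689609e-06,
        1.06510565e+00, -4.66234572e-02]), 'joint_velocities': array([-9.17325521e-04, -1.68257771e-04, -1.39212464e-03, -1.61847289e-03,
       -2.40410804e-04, -1.35535636e-05]), 'effort': array([ 1.48864478e-03, -9.52255797e+01, -4.31041861e+01, -1.79329604e-04,
        5.26955977e-03,  4.84892246e-05]), 'tcp_pos': array([ 0.17761757, -0.62507426,  0.40412249]), 'eef_rot': array([ 9.90435080e-01,  1.37978413e-01, -5.39444966e-05, -5.54446002e-04]), 'contact_force': array([ 0.19795654, -1.05228203,  0.42888371]), 'ft_torque': array([ 0.01271413, -0.00862221, -0.03212683]), 'gripper_force': 0.0, 'finger_gap': 1.0043041848934686}
```

View pics/scene0.png

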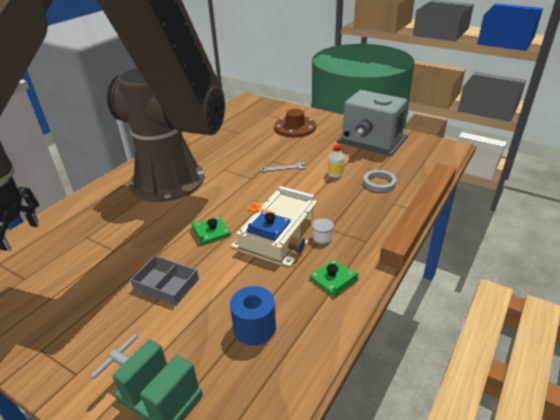

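View pics/side0.png

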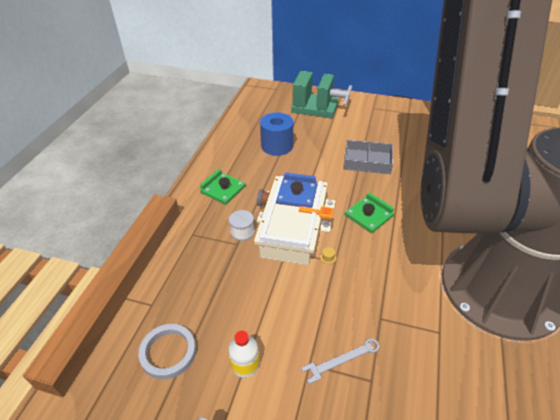

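Scene view: the blue cover is at (268,225) and the orange tab at (254,208). In the side view they are at (297,188) and (322,212). The candidates of that shape are green at scene (210,229), green at (334,277), and blue on the cream housing. The blue one is meant. I'll confirm it in a crop and measure.

```bash
cat > meas.py <<'E'
from h import *
def measure(tag=None,fresh=False):
    crops=[]
    for n,(u0,v0,u1,v1) in dict(scene=(225,175,330,270),side=(245,165,350,270)).items():
        if fresh: im,d=grab_frame(n)
        else: z=np.load(n+".npz");im,d=z['im'],z['d']
        c=get_calibration(n);P=pts(d,c)
        hsv=cv2.cvtColor(im,cv2.COLOR_BGR2HSV);H,S,V=hsv[...,0],hsv[...,1],hsv[...,2]
        roi=np.zeros(H.shape,bool);roi[v0:v1,u0:u1]=1; roi&=d>0
        z=P[...,2]
        def rep(name,m):
            q=P[m]
            if len(q)<8: print(n,name,len(q));return
            r=cv2.minAreaRect(q[:,:2].astype(np.float32)*1000)
            print(n,name,len(q),'rect',np.round(r[0],1),np.round(r[1],1),round(r[2],1),'z pct',np.round(np.percentile(q[:,2],[5,50,95])*1000,1),'mean',np.round(q.mean(0)*1000,1))
        blue=roi&(H>100)&(H<125)&(S>120)&(V>60)
        rep('blue',blue);rep('bluetop',blue&(z>.080)&(z<.093));rep('rib',blue&(z>.097))
        rep('orange',roi&(H>3)&(H<16)&(S>200)&(V>180)&(z>.064))
        rep('cream',roi&(S<100)&(V>150)&(z>.060)&(z<.1))
        rep('deck+rail',roi&(S<100)&(V>150)&(z>.073)&(z<.081))
        rep('knob',roi&(V<60)&(z>.1))
        crops.append(cv2.resize(im[v0:v1,u0:u1],(400,400),interpolation=cv2.INTER_CUBIC))
    if tag: cv2.imwrite(f"pics/{tag}.png",np.hstack(crops))
E
python3 -c "import meas;meas.measure('crop1')"
```

```text
scene blue 595 rect [ 552.7 -122.8] [97.9 96.3] 5.3 z pct [ 79.   85.2 102. ] mean [ 557.7 -135.5   87.8]
scene bluetop 424 rect [ 552.7 -122.8] [97.9 96.3] 5.3 z pct [81.5 84.6 89.8] mean [ 558.  -125.2   84.9]
scene rib 100 rect [ 548.7 -151.9] [76.1 67.9] 29.6 z pct [ 97.6 101.  105.5] mean [ 557.  -157.7  101.2]
scene orange 72 rect [480.1 -64. ] [69.5 34.2] 6.2 z pct [75.7 79.5 83.2] mean [461.8 -67.6  79.4]
scene cream 1796 rect [545.7 -57.3] [153.  263.1] 3.9 z pct [65.1 69.5 85.7] mean [552.8 -39.3  71.4]
scene deck+rail 363 rect [546.7 -59.8] [142.8 258. ] 4.0 z pct [73.4 75.4 79.3] mean [559.5 -42.3  75.8]
scene knob 56 rect [ 551.3 -115.8] [24.1 25.8] 33.4 z pct [103.4 109.5 112.7] mean [ 552.7 -116.9  109.2]
side blue 812 rect [ 545.7 -117.8] [95.5 99.8] 3.6 z pct [ 82.4  86.9 102.8] mean [ 545.1 -116.8   88.6]
side bluetop 663 rect [ 545.4 -115.1] [95.2 95.3] 4.2 z pct [83.1 86.6 90.1] mean [ 544.  -110.2   86.6]
side rib 99 rect [ 550.7 -157.3] [73.8 54.1] 40.5 z pct [ 98.1 102.4 105.3] mean [ 548.8 -158.8  102.2]
side orange 76 rect [480.3 -61.5] [81.8 30.6] 1.9 z pct [76.3 81.5 84.6] mean [459.9 -62.   81.2]
side cream 2960 rect [546.5 -56.6] [215.2 259.5] 4.3 z pct [67.1 71.5 89.2] mean [538.1 -14.9  73.7]
side deck+rail 687 rect [540.9 -54.5] [146.4 253.8] 4.2 z pct [73.3 77.  79.8] mean [538.1 -33.   76.7]
side knob 0
```

View pics/crop1.png

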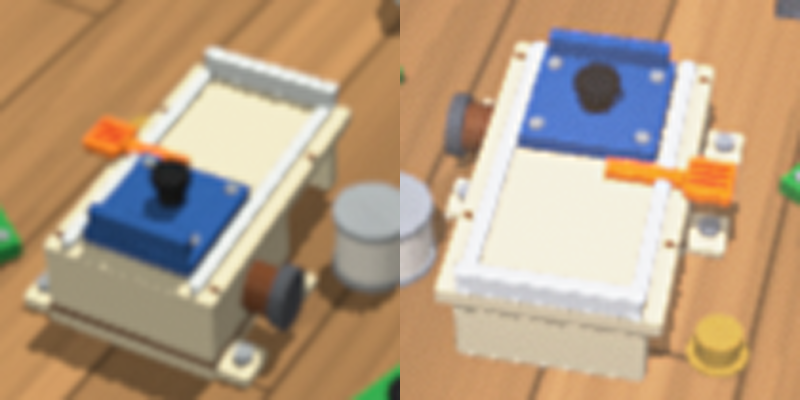

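The crop shows the blue cover, with its rib and black knob, seated on the cream housing. The orange pad is outside the rail, about (110,135) in the left half and (710,180) in the right half. Both views agree: housing x points at about 94.2° in world, cover centre is near (0.549,-0.120), the tab pad near (0.458,-0.065), and the pad top at about 0.081. I'll move on an arc to above the tab with the fingers shut.

Emit:
send_rows(
  series=[22.3, -3.9, 2, 0, 0, -2.61, 0, 22.3, -3.9, 2, 0, 0, -2.61, 0, 22.3, -3.9, 2, 0, 0, -2.61, 0, 22.3, -3.9, 2, 0, 0, -2.61, 0, 22.3, -3.9, 2, 0, 0, -2.61, 0, 22.3, -3.9, 2, 0, 0, -2.61, 0, 22.3, -3.9, 2, 0, 0, -2.61, 0, 22.3, -3.9, 2, 0, 0, -2.61, 0, 22.3, -3.9, 2, 0, 0, -2.61, 0, 22.3, -3.9, 2, 0, 0, -2.61, 0],
  squeeze=20,
)

```text
clock: 0.93
tcp_pos: [0.3564, -0.4877, 0.3843]
eef_rot: [0.933, 0.359, -0.0, -0.0]
contact_force: [0.1, -0.8, -0.6]
finger_gap: -0.002
gripper_force: 0.0
```

Emit:
send_rows(
  series=[22.3, -3.9, 2, 0, 0, -2.61, 0, 22.3, -3.9, 2, 0, 0, -2.61, 0, 22.3, -3.9, 2, 0, 0, -2.61, 0, 22.3, -3.9, 2, 0, 0, -2.61, 0, 22.3, -3.9, 2, 0, 0, -2.61, 0, 22.3, -3.9, 2, 0, 0, -2.61, 0, 22.3, -3.9, 2, 0, 0, -2.61, 0, 22.3, -3.9, 2, 0, 0, -2.61, 0, 22.3, -3.9, 2, 0, 0, -2.61, 0, 22.3, -3.9, 2, 0, 0, -2.61, 0],
)

```text
clock: 1.77
tcp_pos: [0.4556, -0.2864, 0.3644]
eef_rot: [0.828, 0.561, -0.0, -0.0]
contact_force: [-0.7, -0.1, -0.3]
finger_gap: -0.002
gripper_force: 0.0
```

Emit:
send_rows(
  series=[22.3, -3.9, 2, 0, 0, -2.61, 0, 22.3, -3.9, 2, 0, 0, -2.61, 0, 22.3, -3.9, 2, 0, 0, -2.61, 0, 22.3, -3.9, 2, 0, 0, -2.61, 0, 22.3, -3.9, 2, 0, 0, -2.61, 0, 22.3, -3.9, 2, 0, 0, -2.61, 0, 22.3, -3.9, 2, 0, 0, -2.61, 0, 22.3, -3.9, 2, 0, 0, -2.61, 0, 22.3, -3.9, 2, 0, 0, -2.61, 0, 0, 0, 0, 0, 0, 0, 0],
)

```text
clock: 2.6
tcp_pos: [0.4598, -0.0824, 0.3461]
eef_rot: [0.696, 0.718, -0.0, -0.001]
contact_force: [-0.1, 0.1, -0.2]
finger_gap: 0.002
gripper_force: 0.0
```

```bash
python3 - <<'E'
from h import *
s=observe();c=get_calibration("wrist");im,d=grab_frame("wrist");cv2.imwrite("pics/w1.png",im)
P=pts(d,c);hsv=cv2.cvtColor(im,cv2.COLOR_BGR2HSV);H,S,V=cv2.split(hsv);z=P[...,2]
print(s['tcp_pos'],c['origin'])
for nm,m in dict(orange=(H>3)&(H<18)&(S>190)&(V>150),blue=(H>100)&(H<125)&(S>120)&(z>.078)&(z<.095),rail=(S<100)&(V>140)&(z>.073)&(z<.082)).items():
    m=m&(d>0)&(z>.06)&(z<.12);q=P[m]
    if len(q)<8: print(nm,len(q));continue
    r=cv2.minAreaRect(q[:,:2].astype(np.float32)*1000);print(nm,len(q),r,q.mean(0),np.percentile(z[m],[5,50,95]))
    if nm=='orange':
        p=q[q[:,0]<.4785];r=cv2.minAreaRect(p[:,:2].astype(np.float32)*1000);print('pad',r,np.percentile(p[:,2],[5,50,95]))
E
```

```text
[ 0.45980061 -0.08236603  0.34613087] [ 0.45797575 -0.0089482   0.31664341]
orange 3114 ((482.4981689453125, -62.63368225097656), (89.50468444824219, 36.118099212646484), 3.9978368282318115) [ 0.4736574  -0.06236271  0.08150879] [0.07898503 0.08198428 0.08384564]
pad ((458.37237548828125, -64.31980895996094), (41.13542175292969, 36.118099212646484), 3.9978368282318115) [0.07993362 0.08275682 0.08400154]
blue 11107 ((547.034912109375, -115.29701232910156), (100.23806762695312, 94.24378204345703), 3.7458574771881104) [ 0.54600955 -0.10786837  0.08714217] [0.08576863 0.08721661 0.08843088]
rail 7138 ((540.116455078125, -55.369956970214844), (148.70021057128906, 246.06251525878906), 3.015547275543213) [ 0.54151262 -0.02898184  0.07802146] [0.07643385 0.07818456 0.0793483 ]
```

View pics/w1.png

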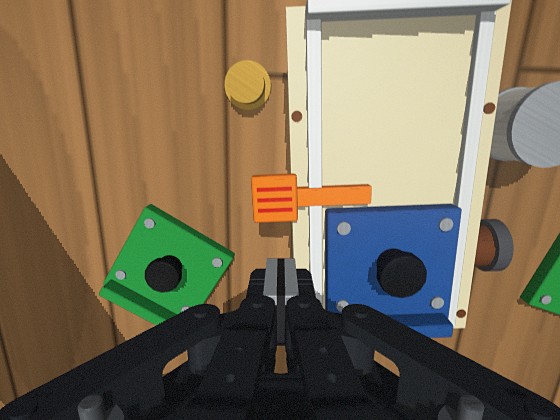

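The wrist view shows the orange pad at (275,197), the blue cover at (395,265) and its rib at the bottom (-x end), all under the arm as expected. Pad centre is (0.456,-0.0645), top 0.0825, axis 94.0°. Next I align and descend over the pad.

Emit:
send_rows(
  series=[9, -1.6, 5, 0, 0, -1.1, 0, 9, -1.6, 5, 0, 0, -1.1, 0, 0, 0, 12, 0, 0, 0, 0, 0, 0, 12, 0, 0, 0, 0, 0, 0, 12, 0, 0, 0, 0, 0, 0, 12, 0, 0, 0, 0, 0, 0, 12, 0, 0, 0, 0, 0, 0, 10, 0, 0, 0, 0, 0, 0, 5, 0, 0, 0, 0, 0, 0, 0, 0, 0, 0, 0],
)

```text
clock: 3.48
tcp_pos: [0.4566, -0.0673, 0.2605]
eef_rot: [0.684, 0.73, -0.001, -0.001]
contact_force: [-0.6, -0.8, -0.1]
finger_gap: -0.002
gripper_force: 0.0
```

Emit:
send_rows(
  series=[0, 0, 2, 0, 0, 0, 0, 0, 0, 2, 0, 0, 0, 0, 0, 0, 2, 0, 0, 0, 0, 0, 0, 2, 0, 0, 0, 0, 0, 0, 1.5, 0, 0, 0, 0, 0, 0, 1.5, 0, 0, 0, 0, 0, 0, 1.5, 0, 0, 0, 0, 0, 0, 1.5, 0, 0, 0, 0, 0, 0, 1, 0, 0, 0, 0, 0, 0, 0, 0, 0, 0, 0],
)

```text
clock: 4.32
tcp_pos: [0.4571, -0.0673, 0.2465]
eef_rot: [0.684, 0.73, 0.0, -0.0]
contact_force: [0.1, -0.9, 0.6]
finger_gap: -0.001
gripper_force: 0.0
```

Emit:
send_rows(
  series=[0, 0, 0.5, 0, 0, 0, 0, 0, 0, 0.5, 0, 0, 0, 0, 0, 0, 0.5, 0, 0, 0, 0, 0, 0, 0.5, 0, 0, 0, 0, 0, 0, 0.5, 0, 0, 0, 0, 0, 0, 0.3, 0, 0, 0, 0, 0, 0, 0.3, 0, 0, 0, 0, 0, 0, 0.3, 0, 0, 0, 0, 0, 0, 0.3, 0, 0, 0, 0, 0, 0, 0.3, 0, 0, 0, 0],
)

```text
clock: 5.15
tcp_pos: [0.4571, -0.0673, 0.2439]
eef_rot: [0.684, 0.73, 0.0, 0.0]
contact_force: [-8.8, 0.3, 50.6]
finger_gap: 0.001
gripper_force: 25.6
```

The tab has bottomed out: tip at 0.071 with a firm reaction. I'll lift off and check it.

Emit:
send_rows(
  series=[0, 0, -1, 0, 0, 0, 0, 0, 0, -1, 0, 0, 0, 0, 0, 0, -3, 0, 0, 0, 0, 0, 0, -10, 0, 0, 0, 0, 0, 0, -14, 0, 0, 0, 0, 0, 0, -14, 0, 0, 0, 0, 0, 0, -14, 0, 0, 0, 0, 0, 0, -14, 0, 0, 0, 0, 0, 0, -14, 0, 0, 0, 0, 0, 0, 0, 0, 0, 0, 0],
)

```text
clock: 5.98
tcp_pos: [0.4577, -0.0674, 0.3297]
eef_rot: [0.684, 0.73, 0.001, 0.001]
contact_force: [1.5, 0.4, 0.9]
finger_gap: -0.002
gripper_force: 0.0
```

```bash
cat > w.py <<'E'
from h import *
s=observe();c=get_calibration("wrist");im,d=grab_frame("wrist")
P=pts(d,c);H,S,V=cv2.split(cv2.cvtColor(im,cv2.COLOR_BGR2HSV));z=P[...,2]
print(s['tcp_pos'],s['eef_rot'],s['contact_force'])
for nm,m in dict(orange=(H>3)&(H<18)&(S>190)&(V>120),blue=(H>100)&(H<125)&(S>120)&(z>.078)&(z<.095)).items():
    m=m&(d>0)&(z>.06)&(z<.12);q=P[m]
    if nm=='orange': q=q[q[:,0]<.47]
    if len(q)<8: print(nm,len(q));continue
    print(nm,len(q),cv2.minAreaRect(q[:,:2].astype(np.float32)*1000),np.percentile(q[:,2],[5,50,95]))
E
python3 w.py
```

```text
[ 0.45765282 -0.0674334   0.32970732] [6.83615353e-01 7.29841137e-01 7.29633780e-04 1.19622988e-03] [1.50984184 0.39351692 0.89756255]
orange 1717 ((453.86724853515625, -64.28551483154297), (32.74325180053711, 35.96464157104492), 4.017506122589111) [0.07030536 0.07213843 0.07330103]
blue 9141 ((547.0953979492188, -113.87908935546875), (100.27423095703125, 91.35739135742188), 4.220546245574951) [0.08404663 0.08715899 0.08821375]
```

The pad top is down to 0.072 from 0.0825, so the tab is fully pressed. Now behind the cover's rear face.

Emit:
send_rows(
  series=[-17.4, 10.9, 0, 0, 0, 0, 0, -17.4, 10.9, 0, 0, 0, 0, 0, -17.4, 10.9, 0, 0, 0, 0, 0, -17.4, 10.9, 0, 0, 0, 0, 0, -17.4, 10.9, 0, 0, 0, 0, 0, -17.4, 10.9, 0, 0, 0, 0, 0, -17.4, 10.9, 0, 0, 0, 0, 0, -17.4, 10.9, 0, 0, 0, -0.3, 0, 0, 0, 0, 0, 0, 0, 0, 0, 0, 0, 0, 0, 0, 0],
)

```text
clock: 6.87
tcp_pos: [0.5531, -0.201, 0.3263]
eef_rot: [0.682, 0.731, -0.0, -0.001]
contact_force: [-0.4, 0.9, 0.2]
finger_gap: -0.003
gripper_force: 0.0
```

Emit:
send_rows(
  series=[0, 0, 10, 0, 0, 0, 0, 0, 0, 10, 0, 0, 0, 0, 0, 0, 10, 0, 0, 0, 0, 0, 0, 10, 0, 0, 0, 0, 0, 0, 10, 0, 0, 0, 0, 0, 0, 10, 0, 0, 0, 0, 0, 0, 8, 0, 0, 0, 0, 0, 0, 5, 0, 0, 0, 0, 0, 0, 0, 0, 0, 0, 0, 0, 0, 0, 0, 0, 0, 0],
)

```text
clock: 7.7
tcp_pos: [0.5532, -0.2005, 0.2545]
eef_rot: [0.682, 0.732, -0.0, -0.0]
contact_force: [0.0, -0.3, 0.6]
finger_gap: 0.001
gripper_force: 0.0
```

```bash
python3 - <<'E'
from h import *
print(observe()['tcp_pos'],observe()['eef_rot'],observe()['contact_force'])
a,_=grab_frame("scene");b,_=grab_frame("wrist")
cv2.imwrite("pics/p1.png",np.hstack([cv2.resize(a[150:290,190:350],(400,350)),cv2.resize(b,(400,350))]))
E
```

```text
[ 0.55324221 -0.20052301  0.25448347] [ 6.81683193e-01  7.31647450e-01 -6.14429264e-05 -1.69351216e-04] [ 0.04262781 -0.31593528  0.63063673]
```

View pics/p1.png

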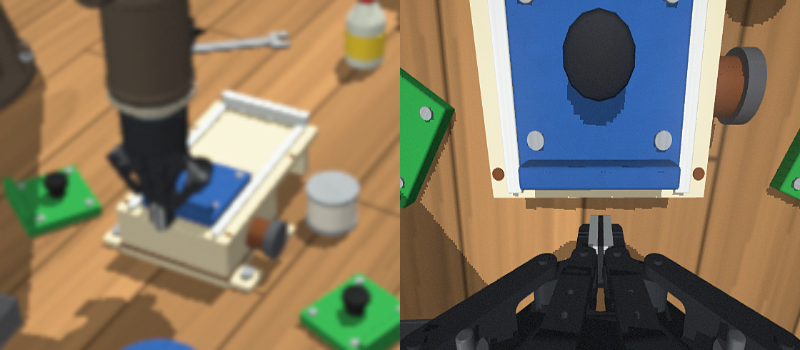

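The picture shows the fingers low behind the rib, centred: tips at (600,235) in the right half, rib at (600,178). I'll push gently.

Emit:
send_rows(
  series=[4, 0, 0, 0, 0, 0, 0, 4, 0, 0, 0, 0, 0, 0, 3, 0, 0, 0, 0, 0, 0, 3, 0, 0, 0, 0, 0, 0, 3, 0, 0, 0, 0, 0, 0, 3, 0, 0, 0, 0, 0, 0, 3, 0, 0, 0, 0, 0, 0, 3, 0, 0, 0, 0, 0, 0, 3, 0, 0, 0, 0, 0, 0, 3, 0, 0, 0, 0, 0, 0],
)

```text
clock: 8.63
tcp_pos: [0.551, -0.1684, 0.2548]
eef_rot: [0.682, 0.732, 0.0, 0.0]
contact_force: [-0.4, -2.7, 1.3]
finger_gap: -0.003
gripper_force: 1.6
```

Emit:
send_rows(
  series=[3, 0, 0, 0, 0, 0, 0, 3, 0, 0, 0, 0, 0, 0, 3, 0, 0, 0, 0, 0, 0, 3, 0, 0, 0, 0, 0, 0, 3, 0, 0, 0, 0, 0, 0, 3, 0, 0, 0, 0, 0, 0, 3, 0, 0, 0, 0, 0, 0, 3, 0, 0, 0, 0, 0, 0, 3, 0, 0, 0, 0, 0, 0, 3, 0, 0, 0, 0, 0, 0],
)

```text
clock: 9.47
tcp_pos: [0.5489, -0.1384, 0.2548]
eef_rot: [0.682, 0.732, 0.0, 0.0]
contact_force: [1.1, -4.8, 2.7]
finger_gap: 0.002
gripper_force: 2.5
```

```bash
python3 - <<'E'
from h import *
s=observe();print(s['tcp_pos'],s['contact_force'])
c=get_calibration("side");im,d=grab_frame("side");P=pts(d,c);H,S,V=cv2.split(cv2.cvtColor(im,cv2.COLOR_BGR2HSV));z=P[...,2]
m=(H>100)&(H<125)&(S>120)&(z>.078)&(z<.095)&(P[...,0]>.47)&(P[...,0]<.63)&(abs(P[...,1]+.06)<.15)
q=P[m];print(len(q),cv2.minAreaRect(q[:,:2].astype(np.float32)*1000))
E
```

```text
[ 0.54887978 -0.13842217  0.25479845] [ 1.08475428 -4.82459416  2.7162966 ]
750 ((542.4923095703125, -72.6160659790039), (95.8507080078125, 96.54584503173828), 4.018654823303223)
```

The cover is sliding (x ≈ 43 mm) and staying straight. I'll push another 66 mm.

Emit:
send_rows(
  series=[3, 0, 0, 0, 0, 0, 0, 3, 0, 0, 0, 0, 0, 0, 3, 0, 0, 0, 0, 0, 0, 3, 0, 0, 0, 0, 0, 0, 3, 0, 0, 0, 0, 0, 0, 3, 0, 0, 0, 0, 0, 0, 3, 0, 0, 0, 0, 0, 0, 3, 0, 0, 0, 0, 0, 0, 3, 0, 0, 0, 0, 0, 0, 3, 0, 0, 0, 0, 0, 0],
)

```text
clock: 10.35
tcp_pos: [0.5467, -0.1084, 0.2547]
eef_rot: [0.682, 0.732, 0.0, -0.0]
contact_force: [0.5, -4.9, 3.1]
finger_gap: 0.0
gripper_force: 2.3
```

Emit:
send_rows(
  series=[4, 0, 0, 0, 0, 0, 0, 4, 0, 0, 0, 0, 0, 0, 4, 0, 0, 0, 0, 0, 0, 4, 0, 0, 0, 0, 0, 0, 4, 0, 0, 0, 0, 0, 0, 4, 0, 0, 0, 0, 0, 0, 4, 0, 0, 0, 0, 0, 0, 4, 0, 0, 0, 0, 0, 0, 3, 0, 0, 0, 0, 0, 0, 1, 0, 0, 0, 0, 0, 0],
)

```text
clock: 11.18
tcp_pos: [0.5441, -0.0723, 0.2547]
eef_rot: [0.682, 0.732, -0.0, -0.0]
contact_force: [0.6, -4.8, 3.2]
finger_gap: 0.005
gripper_force: 2.2
```

Emit:
send_rows(
  series=[0, 0, 0, 0, 0, 0, 0, -2, 0, 0, 0, 0, 0, 0, -6, 0, 0, 0, 0, 0, 0, -12, 0, 0, 0, 0, 0, 0, -12, 0, -5, 0, 0, 0, 0, -12, 0, -15, 0, 0, 0, 0, -12, 0, -20, 0, 0, 0, 0, -12, 0, -20, 0, 0, 0, 0, -12, 0, -20, 0, 0, 0, 0, 0, 0, 0, 0, 0, 0, 0],
)

```text
clock: 12.02
tcp_pos: [0.551, -0.156, 0.3387]
eef_rot: [0.682, 0.731, 0.001, 0.003]
contact_force: [0.9, -1.0, 0.5]
finger_gap: -0.004
gripper_force: 0.0
```

```bash
python3 - <<'E'
from h import *
s=observe();print(s['clock'],s['tcp_pos'],s['contact_force'])
c=get_calibration("side");im,d=grab_frame("side");P=pts(d,c);H,S,V=cv2.split(cv2.cvtColor(im,cv2.COLOR_BGR2HSV));z=P[...,2]
m=(H>100)&(H<125)&(S>120)&(z>.078)&(z<.095)&(P[...,0]>.47)&(P[...,0]<.63)&(abs(P[...,1]+.04)<.17)
q=P[m];print(len(q),cv2.minAreaRect(q[:,:2].astype(np.float32)*1000),np.percentile(q[:,2],[5,50,95]))
a,_=grab_frame("scene");b,_=grab_frame("wrist")
cv2.imwrite("pics/p2.png",np.hstack([cv2.resize(im[150:290,220:380],(400,350)),cv2.resize(b,(400,350))]))
E
```

```text
12.0167 [ 0.55098362 -0.15604114  0.33866711] [ 0.94824637 -1.00318314  0.45150835]
861 ((537.52978515625, -9.080059051513672), (95.73487091064453, 98.11376190185547), 4.33528470993042) [0.08192284 0.0864484  0.09068123]
```

View pics/p2.png

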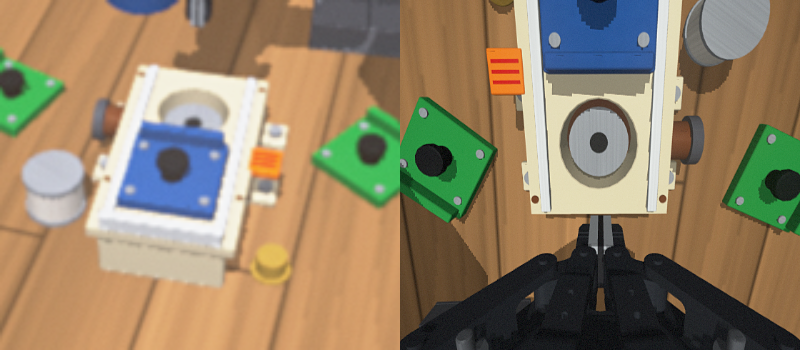

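The opening at (600,140) is fully uncovered. The cover lies flat between the rails at x ≈ 106 mm, bystanders are untouched and the robot is clear.

```bash
python3 -c "
from station import job
print(job.hand_in())"
```

```text
the job is handed in; nothing more can be done
None
```

The job is handed in: I pressed the orange tab fully down, then pushed the blue cover about 106 mm along its rails onto the ledge, where it lies flat with the opening fully uncovered and the other things left where they were (about 12 s of the 42 s; the verdict was not shown).

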